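# Cover the staining dishes with their own lids

### The job

The four blue staining dishes on the lab bench are clean and need covering against dust: put each metal lid on the dish of its own shape and size (large round, small round, square, oblong). Every lid must lie level, fully home on the rim with its plug inside the dish and, for the square and oblong ones, squared up with the dish.

Things in the scene. Friction and masses are not known exactly. Their poses are not given: they have to be found in the camera images.
- dish_big_round: The LARGE round open dish, outside diameter 104 mm, inside diameter 96 mm. Light blue plastic staining dish, 55 mm high, wall 4 mm, standing fixed on the bench, mouth up; it does not move. Origin: centre of its underside, on the bench; z up.
- dish_small_round: The SMALL round open dish, outside diameter 64 mm, inside diameter 56 mm. Light blue plastic staining dish, 55 mm high, wall 4 mm, standing fixed on the bench, mouth up; it does not move. Origin: centre of its underside, on the bench; z up.
- dish_square: The SQUARE open dish, 84 x 84 mm outside, 76 x 76 mm inside; its x and y axes are parallel to its sides. Light blue plastic staining dish, 55 mm high, wall 4 mm, standing fixed on the bench, mouth up; it does not move. Origin: centre of its underside, on the bench; z up.
- dish_oblong: The OBLONG open dish, 118 x 60 mm outside, 110 x 52 mm inside; x axis along its long side. Light blue plastic staining dish, 55 mm high, wall 4 mm, standing fixed on the bench, mouth up; it does not move. Origin: centre of its underside, on the bench; z up.
- lid_big_round: The LARGE round lid: plate 116 mm in diameter, plug 80 mm in diameter; round black knob 22 mm in diameter. Loose metal lid, about 0.18 kg, lying right way up. Upward from its origin (centre of the plug's underside): plug 0-8 mm, wider plate 8-13 mm, black grip 13-39 mm. On its dish the plate rests on the rim, the plug inside with 8 mm play all round, origin 47 mm above the dish's.
- lid_small_round: The SMALL round lid: plate 76 mm in diameter, plug 40 mm in diameter; round black knob 22 mm in diameter. Loose metal lid, about 0.18 kg, lying right way up. Upward from its origin (centre of the plug's underside): plug 0-8 mm, wider plate 8-13 mm, black grip 13-39 mm. On its dish the plate rests on the rim, the plug inside with 8 mm play all round, origin 47 mm above the dish's.
- lid_square: The SQUARE lid: plate 96 x 96 mm, plug 60 x 60 mm, sides parallel to its x and y axes; black grip bar 44 mm along x, 14 mm across (y). Loose metal lid, about 0.18 kg, lying right way up. Upward from its origin (centre of the plug's underside): plug 0-8 mm, wider plate 8-13 mm, black grip 13-39 mm. On its dish the plate rests on the rim, the plug inside with 8 mm play all round, origin 47 mm above the dish's.
- lid_oblong: The OBLONG lid: plate 130 mm (x) by 72 mm (y), plug 94 x 36 mm; black grip bar 44 mm along x, 14 mm across (y). Loose metal lid, about 0.18 kg, lying right way up. Upward from its origin (centre of the plug's underside): plug 0-8 mm, wider plate 8-13 mm, black grip 13-39 mm. On its dish the plate rests on the rim, the plug inside with 8 mm play all round, origin 47 mm above the dish's.
Not all that is in view belongs to the job. What is shaped like the dish_square but red or yellow is not meant.

How it is judged (in metres and radians):
At the end, for the whole second after the job is handed in: Every lid rests on its own dish: centres within 12 mm horizontally, lid origin 43 to 51 mm above the dish's, tilt under 0.06 rad, at rest (0.02 m/s, 0.2 rad/s); oblong lid within 0.22 rad of its dish's long axis, square lid within 0.22 rad of its dish's sides (any quarter turn) (horizontal distance between lid_big_round and dish_big_round below 0.012 m and z of lid_big_round in the frame of dish_big_round between 0.043 and 0.051 m and angle between each of lid_big_round, lid_small_round, lid_square, lid_oblong's own z axis and vertical below 0.06 rad and linear speed of each of lid_big_round, lid_small_round, lid_square, lid_oblong below 0.02 m/s and angular speed of each of lid_big_round, lid_small_round, lid_square, lid_oblong below 0.2 rad/s and horizontal distance between lid_small_round and dish_small_round below 0.012 m and z of lid_small_round in the frame of dish_small_round between 0.043 and 0.051 m and horizontal distance between lid_square and dish_square below 0.012 m and z of lid_square in the frame of dish_square between 0.043 and 0.051 m and horizontal distance between lid_oblong and dish_oblong below 0.012 m and z of lid_oblong in the frame of dish_oblong between 0.043 and 0.051 m and angle between the x axis of lid_oblong and the x axis of dish_oblong, either way round below 0.22 rad and (angle between the x axis of lid_square and the x axis of dish_square, either way round below 0.22 rad or angle between the x axis of lid_square and the y axis of dish_square, either way round below 0.22 rad)); the robot touches nothing.
It also fails if it takes over 120 s, if anything falls off the work surface, if the arm or the gripper's body presses on something with over 40 N, if the wrist force passes 120 N, or if a joint passes its speed limit or range.

### The arm

A 6-joint arm with a two-finger parallel gripper is mounted at the origin on the work surface. World frame = base frame: x ahead of the robot, y to its left, z up, the work surface at z = 0. Lengths are in mm, angles in degrees, forces in N, time in s.
With the tool pointing down it reaches from about 300 to 850 mm from the base axis. Payload 4.2 kg.
Tool frame: the origin (TCP) lies at the very end of the fingers, on their centre line; the grasp point (between the pads) lies 19 mm behind it; z points along the fingers, y is the line along which they close (so a half turn about z gives the same grasp; the last joint's range is limited). The gripper opens to 91 mm and grips with 3 to 60 N. Pads are 32 mm wide; open, the fingers measure 118 mm over their backs; the gripper's body (76 mm by 178 mm) begins 60 mm behind the grasp point.
Start: joints at [-69.672, 18.312, 89.639, -0, 72.044, -1.146], TCP at [210.504, -535.099, 213.976] pointing down, gripper open.
Joint ranges: [-177.97, 177.97], [-48.28, 115.42], [12.27, 149.76], [-77.06, 257.06], [2.81, 150.46], [-146.56, 146.56]. Speed limits (degrees/s): [147.25, 147.25, 180, 180, 180, 180].

### API

Orientations are given as [roll, pitch, yaw] about the fixed x, y, z axes, in that order (R = Rz(yaw) Ry(pitch) Rx(roll)).
In Python, from workcell import * gives the robot as it stands.
- The arm moves only by the tool move_arm, never from a script. Its argument "motion" is a list of rows, each a list of 3 entries, a list of its own where there are three numbers: the finger opening in mm, from 0 to 91.2, then the shift along the world's x, y, z in units of 25 mm (1.0 is 25 mm), then the turn, a rotation vector about the world's x, y, z in units of 4 degrees (1.0 is 4 degrees). In form: [[grip, [x, y, z], [ax, ay, az]], ...]. A call has 1 to 20 rows; each row shifts and turns the commanded pose from where the row before left it; what a row does not reach is not made up. A row lasts 1/12 s, in which the tool goes at most 41.7 mm and 7.16 degrees, less where a joint would pass 70% of its speed; a pose out of reach is approached as far as the arm can. A call with a number of a shift or a turn outside -1 to 1 is refused whole. A call with a gripper value outside its range is refused whole. The fingers move at their own pace and stop on an object; "grip_force" is the grip in N (left out, the last holds). Time passes only in rows, so rows that do not move let the fingers close. It gives the time, the measured TCP pose, the force, the opening and the grip force at its end, in the units of the state.
- state(): the state, without advancing time (a new reading comes with each control period).
- grab_frame(name): name is "scene" or "top"; returns the picture (400x640x3 uint8, blue, green, red); there is no depth.
- camera_info(name): a dict with "fx", "fy", "cx", "cy" (pixels), "rvec" (rotation vector, rad) and "tvec" (3), from world to camera coordinates, as OpenCV has them. Camera axes: x right, y down, z forward; pixel columns grow to the right and rows downward; lengths in mm; the calibration is good to about 2 mm. A picture is of the moment at which its call begins. camera_info takes no time and is no camera call.
- job_done(): hands the job in; it is judged then, once.
The state is a dict: "time_s": time; "qpos": joint angles; "qvel": joint speeds; "effort": joint torques, N m; "ee_pos": TCP position; "ee_rot": TCP orientation; "force": force on the tool from outside, world axes, zero at the start; "torque": the same for the moment, N m; "gripper_width": finger opening in mm; "gripper_force": force on a finger pad.
Only numpy, scipy, OpenCV 4.12 (cv2) and the standard library are available. Lean on these libraries where they do the work, as an engineer would, in place of code of your own. Each camera call takes 0.05 s, during which the arm holds its last target. There are 200 camera calls.

## Working session

There is one attempt and no reset: what is moved stays moved. The work goes in short steps, Python scripts to look and compute and a tool call to move; the robot and the scene stay as the last step left them, time stands still between calls to the robot, and variables do not carry over. Pictures are saved under pics/ and viewed, at most 14 in all, crops included, and the job is handed in when it is done.

Besides the shell and the picture viewer there is one more tool, called after "Request:" by a JSON object that holds its "method" and its "body", one argument or row to a line. move_arm: Moves the arm, as the interface text tells. Shifts and turns lie within -1 to 1; 1 stands for 25 mm of shift or 4 degrees of turn. Its arguments: {"type":"object","properties":{"motion":{"type":"array","items":{"type":"array"}},"grip_force":{"type":"number"}},"required":["motion"]}

```bash
mkdir -p pics
python3 - <<'E'
from workcell import *
import cv2
for n in("top","scene"):
    cv2.imwrite(f"pics/{n}0.png",grab_frame(n)); print(n,camera_info(n))
print(state())
E
```

```text
top {'fx': 369.5182024423285, 'fy': 369.5182024423285, 'cx': 323.0545261511872, 'cy': 196.92313906896894, 'rvec': array([ 2.12667175, -2.12072997,  0.17149819]), 'tvec': array([  56.09299666,  500.39795383, 1019.3182059 ])}
scene {'fx': 374.93083974164574, 'fy': 374.93083974164574, 'cx': 316.60277090279016, 'cy': 204.3683941420184, 'rvec': array([ 0.64868287,  2.56712096, -1.29434535]), 'tvec': array([ 418.80521925, -119.67267498, 1561.9753512 ])}
{'time_s': 0.1, 'qpos': array([-6.96728023e+01,  1.83480104e+01,  8.97002134e+01, -2.11231743e-03,
        7.20460983e+01, -1.14711237e+00]), 'qvel': array([-0.05161549, -0.12925585, -0.20399597,  0.0031023 , -0.01913381,
       -0.06121772]), 'effort': array([-3.71333208e-04, -4.13332415e+01, -2.32508934e+01,  7.28071528e-02,
        4.21273580e-02, -4.21903485e-05]), 'ee_pos': array([ 210.31301282, -534.65059688,  213.19865102]), 'ee_rot': array([-1.79905657e+02,  1.19696053e-04,  2.14749629e+01]), 'force': array([-0.34603028, -0.4568197 ,  0.19600526]), 'torque': array([-0.009614  , -0.06915527, -0.04171298]), 'gripper_force': 0.0, 'gripper_width': 91.41217625809588}
```

View pics/top0.png

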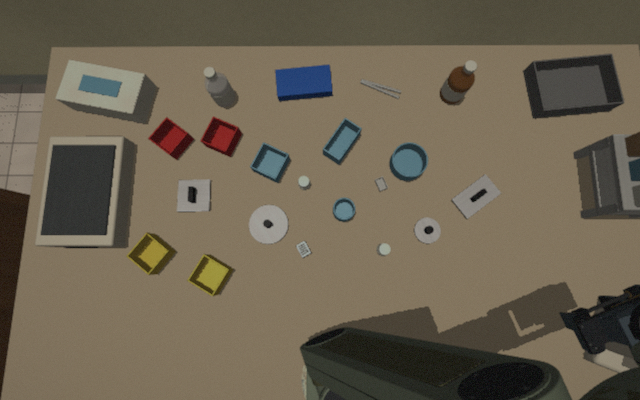

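View pics/scene0.png

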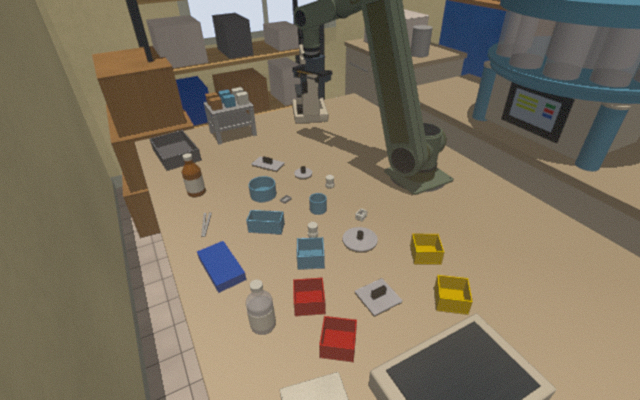

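The top view shows all eight targets unoccluded.
- **Dishes:** big round (408,162), small round (344,210), square (270,162), oblong (342,142).
- **Lids:** square (194,195), big round (268,224), small round (428,230), oblong (477,196).

```bash
cat > h.py <<'E'
from workcell import *
import cv2, numpy as np
def ray(n,uv,z):
    c=camera_info(n); R=cv2.Rodrigues(c["rvec"])[0]; C=-R.T@c["tvec"]
    uv=np.atleast_2d(uv).astype(float)
    d=np.c_[(uv[:,0]-c["cx"])/c["fx"],(uv[:,1]-c["cy"])/c["fy"],np.ones(len(uv))]@R
    return (C+d*((z-C[2])/d[:,2])[:,None])[:,:2]
def blob(mask,uv,S):
    cs=cv2.findContours(mask,cv2.RETR_EXTERNAL,cv2.CHAIN_APPROX_NONE)[0]
    c=max((c for c in cs if cv2.pointPolygonTest(cv2.convexHull(c),(float(uv[0]*S),float(uv[1]*S)),False)>=0),key=cv2.contourArea)
    return cv2.convexHull(c)[:,0,:]/S+ (0.5/S-0.5)
def rectinfo(P):
    (c,s,a)=cv2.minAreaRect(P.astype(np.float32))
    if s[0]<s[1]: s=s[::-1]; a+=90
    return np.round(c,1),np.round(s,1),round((a+90)%180-90,1)
D=dict(big=(408,162),small=(344,210),square=(270,162),oblong=(342,142))
L=dict(square=(194,195),big=(268,224),small=(428,230),oblong=(477,196))
def measure(what="DL"):
    S=4; im=grab_frame("top"); im=cv2.resize(im,None,fx=S,fy=S,interpolation=cv2.INTER_CUBIC)
    hsv=cv2.cvtColor(im,cv2.COLOR_BGR2HSV)
    blue=cv2.inRange(hsv,(85,60,40),(110,255,255))
    white=cv2.inRange(hsv,(0,0,115),(180,45,255))
    return im,blue,white,S
E
python3 - <<'E'
from h import *
im,blue,white,S=measure()
c=camera_info("top");R=cv2.Rodrigues(c["rvec"])[0];print("C",-R.T@c["tvec"])
for k,uv in D.items():
    h=blob(blue,uv,S); print("dish",k,*rectinfo(ray("top",h,55)), 'circ',cv2.minEnclosingCircle(ray("top",h,55).astype(np.float32)))
for k,uv in L.items():
    try:
        h=blob(white,uv,S); P=ray("top",h,12).astype(np.float32);print("lid",k,*rectinfo(P),'circ',cv2.minEnclosingCircle(P))
    except Exception as e: print(k,e)
v=np.vstack([im[440:1000,700:2100][::2,::2][:, :700], cv2.cvtColor(np.maximum(blue,white),cv2.COLOR_GRAY2BGR)[440:1000,700:2100][::2,::2]])
cv2.imwrite("pics/m.png",v)
E
```

```text
C [ 315.21781068   42.64984472 1091.50028123]
dish big [ 603.2 -188.4] [113.8  99.5] -32.8 circ ((602.7509155273438, -189.1200714111328), 57.332828521728516)
dish small [462.8  -1. ] [64.3 59.4] -0.0 circ ((463.1566162109375, -0.370546817779541), 32.73466110229492)
dish square [601.  211.6] [92.5 87.7] 64.1 circ ((601.2239990234375, 211.9746551513672), 61.639225006103516)
dish oblong [665.8   3.8] [126.5  63.6] -33.9 circ ((666.035400390625, 3.9144175052642822), 69.2901611328125)
lid square [511.1 445.8] [98.7 97.3] 1.1 circ ((511.0717468261719, 445.37847900390625), 66.66370391845703)
lid big [425.9 219.2] [116.6 115.7] -42.7 circ ((425.48114013671875, 218.9905548095703), 58.98539352416992)
lid small [ 408.4 -245.1] [76.4 76.4] -28.8 circ ((408.6500549316406, -244.77005004882812), 38.812923431396484)
lid oblong [ 510.3 -394.4] [130.1  73.8] -53.7 circ ((509.66796875, -393.9349365234375), 73.42823028564453)
```

View pics/m.png

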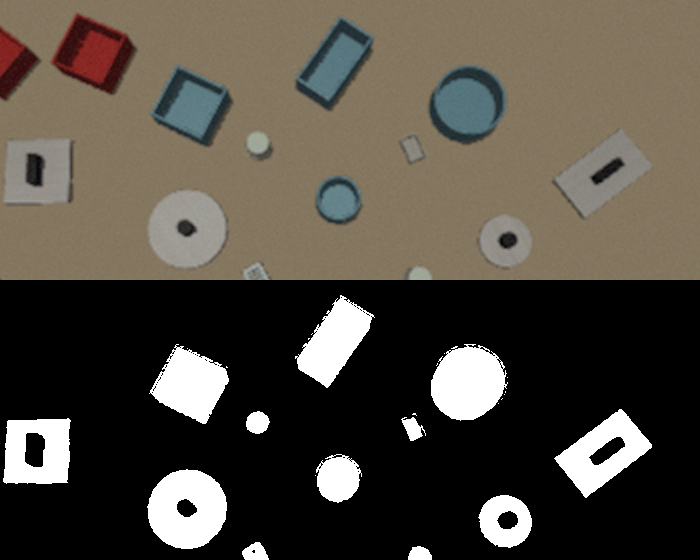

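The mask picture shows clean lids and dish blobs. The lid sizes agree with those given (116, 76, 97, 130x73 mm). The dish silhouettes include the near outer wall, so I'll anchor each dish on its rim edges away from the camera's nadir point and check that against the scene view.

```bash
cat > m2.py <<'E'
from h import *
im,_,white,S=measure()
hsv=cv2.cvtColor(im,cv2.COLOR_BGR2HSV)
blue=cv2.inRange(hsv,(85,50,20),(112,255,255))
N=np.array([315.2,42.6])
half=dict(big=(52,52),small=(32,32),square=(42,42),oblong=(59,30))
for k,uv in D.items():
    P=ray("top",blob(blue,uv,S),55); c0=P.mean(0)
    if k in("big","small"):
        o=(c0-N)/np.linalg.norm(c0-N); p=np.array([-o[1],o[0]])
        c=o*((P@o).max()-half[k][0])+p*((P@p).max()+(P@p).min())/2
        print(k,c.round(1),"width",np.ptp(P@p).round(1)); continue
    c,s,a=rectinfo(P)
    # angle from long hull edges (dominant far edges)
    A=cv2.approxPolyDP(P.astype(np.float32)[:,None],5,True)[:,0]
    E=np.roll(A,-1,0)-A; M=(A+np.roll(A,-1,0))/2
    for e,m in zip(E,M): print("  edge",np.hypot(*e).round(1),(np.degrees(np.arctan2(e[1],e[0]))%90).round(1),m.round(0))
    for aa in (a,):
        t=np.radians(aa); c=0
        for ax,h in ((np.array([np.cos(t),np.sin(t)]),half[k][0]),(np.array([-np.sin(t),np.cos(t)]),half[k][1])):
            sg=np.sign((c0-N)@ax); c=c+ax*sg*((P@ax*sg).max()-h)
        print(k,aa,c.round(1))
# knob/bar check
dark=cv2.inRange(im,(0,0,0),(45,45,45))
for k,uv in L.items(): print("grip",k,*rectinfo(ray("top",blob(dark,(uv[0],uv[1]),S),39)))
# scene view: rim centres
s=cv2.resize(grab_frame("scene"),None,fx=4,fy=4,interpolation=cv2.INTER_CUBIC)
cv2.imwrite("pics/sc.png",s[160*4:280*4,230*4:400*4])
E
python3 m2.py
```

```text
big [ 608.1 -191.6] width 100.4
small [464.2  -1.3] width 61.3
  edge 81.0 63.8 [642. 197.]
  edge 17.0 13.5 [616. 159.]
  edge 71.7 64.3 [575. 173.]
  edge 75.2 65.0 [559. 222.]
  edge 18.6 40.6 [582. 262.]
  edge 79.1 63.9 [624. 251.]
square 64.2 [605.1 214.8]
  edge 53.6 53.5 [718. -30.]
  edge 18.1 77.6 [694. -50.]
  edge 107.0 55.2 [641. -17.]
  edge 51.4 56.3 [611.  35.]
  edge 14.5 8.9 [633.  57.]
  edge 115.8 54.7 [687.  25.]
oblong -34.2 [671.2   3. ]
grip square [508.2 439.4] [44.4 21.8] 0.1
grip big [423.5 216.1] [21.7 16.6] 54.7
grip small [ 407.4 -241.4] [22.6 18.6] -52.1
grip oblong [ 507.5 -388.7] [50.  12.9] -54.2
```

View pics/sc.png

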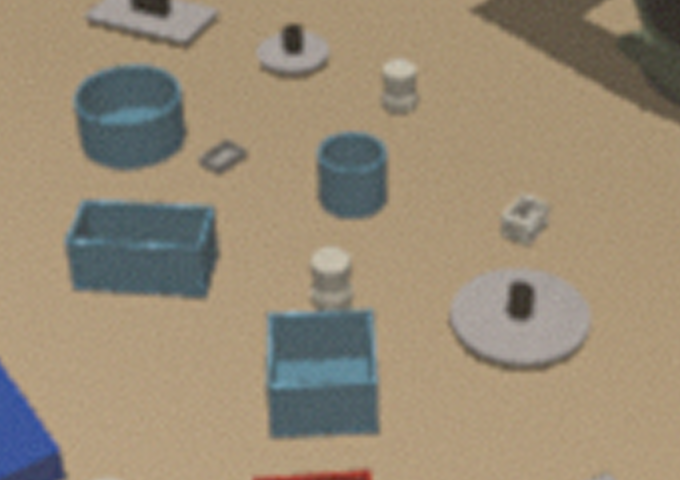

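The scene crop shows the rim corners: square at crop (268,314), (372,313), (377,378), (270,386), and oblong at (82,203), (214,207), (205,247), (67,241). I'll cross-check the dishes with these.

Run:
```python
from h import *
for k,p in dict(square=[(268,314),(372,313),(377,378),(270,386)],oblong=[(82,203),(214,207),(205,247),(67,241)],big=[(76,97),(182,97),(129,67),(129,124)],small=[(318,152),(386,152),(352,133),(352,171)],liddbig=[(450,315),(590,315),(520,270),(520,360)]).items():
    P=ray("scene",np.array(p)/4+[230,160]-.375,55 if k[0]!='l' else 12); e=np.roll(P,-1,0)-P
    print(k,P.mean(0).round(1),np.hypot(*e.T).round(0),np.degrees(np.arctan2(e[:,1],e[:,0])%(np.pi/2)).round(0))
```

```text
square [608.5 217.3] [82. 73. 80. 81.] [62. 65. 67. 66.]
oblong [674.1   6.6] [116.  55. 118.  53.] [58. 58. 57. 57.]
big [ 612.1 -185.4] [102.  80. 100.  74.] [60. 18. 69. 22.]
small [468.4   1.8] [62. 44. 59. 43.] [60. 17. 62. 18.]
liddbig [427.6 220.8] [116.  79. 111.  76.] [61. 14. 57. 16.]
```

Request:
{"method": "move_arm", "body": {
  "motion": [
    [60,[0.6,0.282,-0.2],[0,0,-0.94]],
    [60,[0.6,0.282,-0.2],[0,0,-0.94]],
    [60,[0.6,0.282,-0.2],[0,0,-0.94]],
    [60,[0.6,0.282,-0.2],[0,0,-0.94]],
    [60,[0.6,0.282,-0.2],[0,0,-0.94]],
    [60,[0.6,0.282,-0.2],[0,0,-0.94]],
    [60,[0.6,0.282,-0.2],[0,0,-0.94]],
    [60,[0.6,0.282,-0.2],[0,0,-0.94]],
    [60,[0.6,0.282,-0.2],[0,0,-0.94]],
    [60,[0.6,0.282,-0.2],[0,0,-0.94]],
    [60,[0.6,0.282,-0.2],[0,0,-0.94]],
    [60,[0.6,0.282,-0.2],[0,0,-0.94]],
    [60,[0.6,0.282,-0.2],[0,0,-0.94]],
    [60,[0.6,0.282,-0.2],[0,0,-0.94]],
    [60,[0.6,0.282,-0.2],[0,0,-0.94]],
    [60,[0.6,0.282,-0.2],[0,0,-0.94]],
    [60,[0.6,0.282,-0.2],[0,0,-0.94]],
    [60,[0.6,0.282,-0.2],[0,0,-0.94]],
    [60,[0.6,0.282,-0.2],[0,0,-0.94]],
    [60,[0.6,0.282,-0.2],[0,0,-0.94]]
  ],
  "grip_force": 25
}}

```text
time_s: 1.92
ee_pos: [511.2, -393.6, 113.5]
ee_rot: [180.0, 0.0, -53.9]
force: [0.3, -1.3, 0.4]
gripper_width: 59.8
gripper_force: 0.0
```

Request:
{"method": "move_arm", "body": {
  "motion": [
    [60,[-0.04,0,-0.7],[0,0,0]],
    [60,[0,0,-0.7],[0,0,0]],
    [60,[0,0,-0.7],[0,0,0]],
    [60,[0,0,-0.7],[0,0,0]],
    [60,[0,0,-0.6],[0,0,0]],
    [60,[0,0,-0.3],[0,0,0]],
    [60,[0,0,-0.18],[0,0,0]],
    [60,[0,0,0],[0,0,0]],
    [5,[0,0,0],[0,0,0]],
    [5,[0,0,0],[0,0,0]],
    [5,[0,0,0],[0,0,0]],
    [5,[0,0,0],[0,0,0]],
    [5,[0,0,0],[0,0,0]],
    [5,[0,0,0],[0,0,0]],
    [5,[0,0,0],[0,0,0]],
    [5,[0,0,0],[0,0,0]]
  ]
}}

```text
time_s: 3.25
ee_pos: [509.8, -394.0, 17.2]
ee_rot: [-180.0, -0.0, -53.7]
force: [0.7, -0.1, 1.4]
gripper_width: 13.8
gripper_force: 25.0
```

Request:
{"method": "move_arm", "body": {
  "motion": [
    [5,[0,0,0.4],[0,0,0]],
    [5,[0,0,0.8],[0,0,0]],
    [5,[0,0,0.9],[0,0,0]],
    [5,[0,0,0.9],[0,0,0]],
    [5,[0,0,0.8],[0,0,0]],
    [5,[0.2,0.4,0],[0,0,0]]
  ]
}}

```text
time_s: 3.75
ee_pos: [516.0, -387.1, 116.9]
ee_rot: [-179.9, -0.5, -53.8]
force: [1.5, -0.3, -1.6]
gripper_width: 13.9
gripper_force: 25.0
```

Request:
{"method": "move_arm", "body": {
  "motion": [
    [5,[0.35,0.86,0],[0,0,0.27]],
    [5,[0.35,0.86,0],[0,0,0.27]],
    [5,[0.35,0.86,0],[0,0,0.27]],
    [5,[0.35,0.86,0],[0,0,0.27]],
    [5,[0.35,0.86,0],[0,0,0.27]],
    [5,[0.35,0.86,0],[0,0,0.27]],
    [5,[0.35,0.86,0],[0,0,0.27]],
    [5,[0.35,0.86,0],[0,0,0.27]],
    [5,[0.35,0.86,0],[0,0,0.27]],
    [5,[0.35,0.86,0],[0,0,0.27]],
    [5,[0.35,0.86,0],[0,0,0.27]],
    [5,[0.35,0.86,0],[0,0,0.27]],
    [5,[0.35,0.86,0],[0,0,0.27]],
    [5,[0.35,0.86,0],[0,0,0.27]],
    [5,[0.35,0.86,0],[0,0,0.27]],
    [5,[0.35,0.86,0],[0,0,0.27]],
    [5,[0.35,0.86,0],[0,0,0.27]],
    [5,[0.35,0.86,0],[0,0,0.27]],
    [5,[0,0,0],[0,0,0]],
    [5,[0,0,0],[0,0,0]]
  ]
}}

```text
time_s: 5.42
ee_pos: [671.2, 4.8, 110.4]
ee_rot: [179.9, 0.1, -34.1]
force: [0.5, -0.6, -1.7]
gripper_width: 13.9
gripper_force: 25.0
```

Request:
{"method": "move_arm", "body": {
  "motion": [
    [5,[0.07,-0.03,-0.5],[0,0,-0.05]],
    [5,[0,0,-0.5],[0,0,0]],
    [5,[0,0,-0.4],[0,0,0]],
    [5,[0,0,-0.25],[0,0,0]],
    [5,[0,0,-0.12],[0,0,0]],
    [5,[0,0,0],[0,0,0]],
    [5,[0,0,0],[0,0,0]]
  ]
}}

```text
time_s: 6.0
ee_pos: [673.9, 1.8, 67.8]
ee_rot: [-180.0, -0.0, -34.5]
force: [0.2, 0.3, -2.1]
gripper_width: 13.5
gripper_force: 25.0
```

Request:
{"method": "move_arm", "body": {
  "motion": [
    [5,[-0.03,0.08,0],[0,0,0]],
    [5,[0,0,-0.06],[0,0,0]],
    [5,[0,0,-0.05],[0,0,0]],
    [5,[0,0,0],[0,0,0]],
    [5,[0,0,0],[0,0,0]]
  ]
}}

```text
time_s: 6.42
ee_pos: [673.0, 4.2, 65.0]
ee_rot: [180.0, -0.0, -34.5]
force: [0.8, 0.2, -2.5]
gripper_width: 13.9
gripper_force: 25.0
```

Request:
{"method": "move_arm", "body": {
  "motion": [
    [5,[0,0,-0.03],[0,0,0]],
    [45,[0,0,0],[0,0,0]],
    [45,[0,0,0],[0,0,0]],
    [45,[0,0,0],[0,0,0]],
    [45,[0,0,0],[0,0,0]],
    [45,[0,0,0.3],[0,0,0]],
    [45,[0,0,0.7],[0,0,0]],
    [45,[0,0,0.8],[0,0,0]],
    [45,[0,0,0.5],[0,0,0]],
    [45,[-0.7,0.5,0.3],[0,0,0]],
    [45,[-0.8,0.8,0],[0,0,0]],
    [45,[-0.8,0.8,0],[0,0,0]],
    [45,[-0.8,0.8,0],[0,0,0]]
  ]
}}

```text
time_s: 7.5
ee_pos: [594.9, 77.2, 130.2]
ee_rot: [-179.9, -0.1, -34.5]
force: [0.0, 0.4, 0.0]
gripper_width: 44.8
gripper_force: 0.0
```

Run:
```python
from h import *
print(state()["ee_pos"],state()["ee_rot"])
a=grab_frame("scene")[140:300,200:420]; cv2.imwrite("pics/p1.png",cv2.resize(a,None,fx=3,fy=3))
```

```text
[594.93174211  77.15318249 130.17287533] [-1.79949034e+02 -5.38472364e-02 -3.45376906e+01]
```

View pics/p1.png

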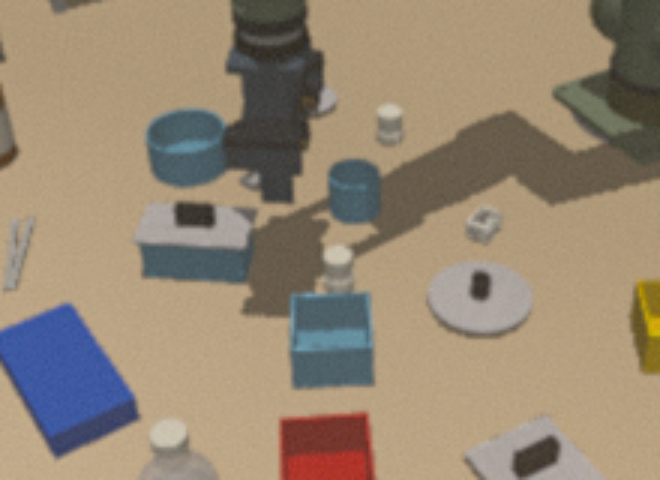

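The picture shows the oblong lid lying level on its dish, squared up, at crop (195,225). Next is the square lid.

Request:
{"method": "move_arm", "body": {
  "motion": [
    [60,[-0.187,0.819,0],[0,0,0.486]],
    [60,[-0.187,0.819,0],[0,0,0.486]],
    [60,[-0.187,0.819,0],[0,0,0.486]],
    [60,[-0.187,0.819,0],[0,0,0.486]],
    [60,[-0.187,0.819,0],[0,0,0.486]],
    [60,[-0.187,0.819,0],[0,0,0.486]],
    [60,[-0.187,0.819,0],[0,0,0.486]],
    [60,[-0.187,0.819,0],[0,0,0.486]],
    [60,[-0.187,0.819,0],[0,0,0.486]],
    [60,[-0.187,0.819,0],[0,0,0.486]],
    [60,[-0.187,0.819,0],[0,0,0.486]],
    [60,[-0.187,0.819,0],[0,0,0.486]],
    [60,[-0.187,0.819,0],[0,0,0.486]],
    [60,[-0.187,0.819,0],[0,0,0.486]],
    [60,[-0.187,0.819,0],[0,0,0.486]],
    [60,[-0.187,0.819,0],[0,0,0.486]],
    [60,[-0.187,0.819,0],[0,0,0.486]],
    [60,[-0.187,0.819,0],[0,0,0.486]],
    [60,[0,0,-0.6],[0,0,0]],
    [60,[0,0,0],[0,0,0]]
  ]
}}

```text
time_s: 9.22
ee_pos: [510.1, 445.6, 112.5]
ee_rot: [179.9, 0.1, 0.6]
force: [-0.5, -0.6, -0.8]
gripper_width: 59.8
gripper_force: 0.0
```

Request:
{"method": "move_arm", "body": {
  "motion": [
    [60,[0.04,0,-0.7],[0,0,0]],
    [60,[0,0,-0.7],[0,0,0]],
    [60,[0,0,-0.7],[0,0,0]],
    [60,[0,0,-0.7],[0,0,0]],
    [60,[0,0,-0.6],[0,0,0]],
    [60,[0,0,-0.3],[0,0,0]],
    [60,[0,0,-0.18],[0,0,0]],
    [60,[0,0,0],[0,0,0]],
    [5,[0,0,0],[0,0,0]],
    [5,[0,0,0],[0,0,0]],
    [5,[0,0,0],[0,0,0]],
    [5,[0,0,0],[0,0,0]],
    [5,[0,0,0],[0,0,0]],
    [5,[0,0,0],[0,0,0]],
    [5,[0,0,0],[0,0,0]],
    [5,[0,0,0],[0,0,0]]
  ]
}}

```text
time_s: 10.55
ee_pos: [512.4, 445.2, 17.3]
ee_rot: [180.0, -0.0, 0.5]
force: [-0.7, -0.5, 1.1]
gripper_width: 13.7
gripper_force: 25.0
```

Request:
{"method": "move_arm", "body": {
  "motion": [
    [5,[0,0,0.4],[0,0,0]],
    [5,[0,0,0.8],[0,0,0]],
    [5,[0,0,0.9],[0,0,0]],
    [5,[0,0,0.9],[0,0,0]],
    [5,[0,0,0.7],[0,0,0]],
    [5,[0,0,0.1],[0,0,0]]
  ]
}}

```text
time_s: 11.05
ee_pos: [514.0, 446.6, 116.7]
ee_rot: [-179.7, -0.3, 0.5]
force: [0.3, 0.2, -1.2]
gripper_width: 14.0
gripper_force: 25.0
```

Request:
{"method": "move_arm", "body": {
  "motion": [
    [5,[0.224,-0.536,0],[0,0,0.938]],
    [5,[0.224,-0.536,0],[0,0,0.938]],
    [5,[0.224,-0.536,0],[0,0,0.938]],
    [5,[0.224,-0.536,0],[0,0,0.938]],
    [5,[0.224,-0.536,0],[0,0,0.938]],
    [5,[0.224,-0.536,0],[0,0,0.938]],
    [5,[0.224,-0.536,0],[0,0,0.938]],
    [5,[0.224,-0.536,0],[0,0,0.938]],
    [5,[0.224,-0.536,0],[0,0,0.938]],
    [5,[0.224,-0.536,0],[0,0,0.938]],
    [5,[0.224,-0.536,0],[0,0,0.938]],
    [5,[0.224,-0.536,0],[0,0,0.938]],
    [5,[0.224,-0.536,0],[0,0,0.938]],
    [5,[0.224,-0.536,0],[0,0,0.938]],
    [5,[0.224,-0.536,0],[0,0,0.938]],
    [5,[0.224,-0.536,0],[0,0,0.938]],
    [5,[0.224,-0.536,0],[0,0,0.938]],
    [5,[0,0,0],[0,0,0]],
    [5,[0,0,0],[0,0,0]],
    [5,[0,0,0],[0,0,0]]
  ]
}}

```text
time_s: 12.72
ee_pos: [607.0, 217.8, 111.7]
ee_rot: [-179.9, 0.0, 64.2]
force: [1.2, 0.6, -2.0]
gripper_width: 14.0
gripper_force: 25.0
```

Descend to TCP 64.5.

Request:
{"method": "move_arm", "body": {
  "motion": [
    [5,[0.02,0,-0.5],[0,0,0]],
    [5,[0,0,-0.5],[0,0,0]],
    [5,[0,0,-0.4],[0,0,0]],
    [5,[0,0,-0.25],[0,0,0]],
    [5,[0,0,-0.12],[0,0,0]],
    [5,[0,0,-0.05],[0,0,0]],
    [5,[0,0,0],[0,0,0]],
    [5,[0,0,0],[0,0,0]]
  ]
}}

```text
time_s: 13.38
ee_pos: [608.4, 217.6, 67.3]
ee_rot: [180.0, -0.0, 64.3]
force: [-0.7, 0.0, -1.4]
gripper_width: 13.7
gripper_force: 25.0
```

Request:
{"method": "move_arm", "body": {
  "motion": [
    [5,[0,0,-0.06],[0,0,0]],
    [5,[0,0,-0.05],[0,0,0]],
    [5,[0,0,0],[0,0,0]],
    [5,[0,0,0],[0,0,0]],
    [45,[0,0,0],[0,0,0]],
    [45,[0,0,0],[0,0,0]],
    [45,[0,0,0],[0,0,0]],
    [45,[0,0,0],[0,0,0]],
    [60,[0,0,0.3],[0,0,0]],
    [60,[0,0,0.7],[0,0,0]],
    [60,[0,0,0.8],[0,0,0]],
    [60,[0,0,0.4],[0,0,0]],
    [60,[-0.8,0,0],[0,0,0]],
    [60,[-0.8,0,0],[0,0,0]],
    [60,[-0.8,0,0],[0,0,0]],
    [60,[-0.8,0,0],[0,0,0]],
    [60,[-0.8,0,0],[0,0,0]],
    [60,[-0.8,0,0],[0,0,0]],
    [60,[-0.8,0,0],[0,0,0]],
    [60,[-0.8,0,0],[0,0,0]]
  ]
}}

```text
time_s: 15.05
ee_pos: [447.1, 217.4, 119.3]
ee_rot: [180.0, -0.0, 64.3]
force: [-1.0, 0.3, -0.0]
gripper_width: 60.4
gripper_force: 0.0
```

Request:
{"method": "move_arm", "body": {
  "motion": [
    [60,[-0.8,0.02,0],[0,0,0]],
    [60,[0,0,0],[0,0,0]],
    [60,[0,0,0],[0,0,0]]
  ]
}}

```text
time_s: 15.3
ee_pos: [427.9, 218.1, 119.6]
ee_rot: [179.9, -0.1, 64.3]
force: [0.5, 0.0, 0.8]
gripper_width: 60.3
gripper_force: 0.0
```

Run:
```python
from h import *
a=grab_frame("scene")[140:300,200:420]; cv2.imwrite("pics/p2.png",cv2.resize(a,None,fx=3,fy=3))
```

```text
(no output)
```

View pics/p2.png

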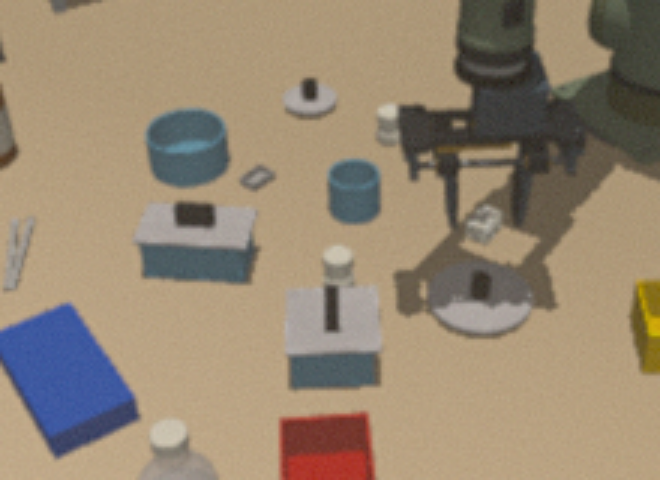

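The picture shows the square lid level and squared on its dish at crop (333,320). Now the big round lid.

Request:
{"method": "move_arm", "body": {
  "motion": [
    [60,[-0.06,0.04,-0.7],[0,0,0]],
    [60,[0,0,-0.7],[0,0,0]],
    [60,[0,0,-0.7],[0,0,0]],
    [60,[0,0,-0.7],[0,0,0]],
    [60,[0,0,-0.7],[0,0,0]],
    [60,[0,0,-0.4],[0,0,0]],
    [60,[0,0,-0.2],[0,0,0]],
    [60,[0,0,0],[0,0,0]],
    [60,[0,0,0],[0,0,0]],
    [5,[0,0,0],[0,0,0]],
    [5,[0,0,0],[0,0,0]],
    [5,[0,0,0],[0,0,0]],
    [5,[0,0,0],[0,0,0]],
    [5,[0,0,0],[0,0,0]],
    [5,[0,0,0],[0,0,0]],
    [5,[0,0,0],[0,0,0]]
  ]
}}

```text
time_s: 16.68
ee_pos: [426.8, 219.0, 16.7]
ee_rot: [180.0, -0.0, 64.3]
force: [-0.3, -0.8, 1.6]
gripper_width: 21.2
gripper_force: 25.0
```

Request:
{"method": "move_arm", "body": {
  "motion": [
    [5,[0,0,0.4],[0,0,0]],
    [5,[0,0,0.8],[0,0,0]],
    [5,[0,0,0.9],[0,0,0]],
    [5,[0,0,0.9],[0,0,0]],
    [5,[0,0,0.9],[0,0,0]],
    [5,[0,0,0.4],[0,0,0]]
  ]
}}

```text
time_s: 17.18
ee_pos: [427.4, 219.4, 126.3]
ee_rot: [179.9, -0.2, 64.3]
force: [0.6, -0.0, -2.3]
gripper_width: 21.4
gripper_force: 25.0
```

Request:
{"method": "move_arm", "body": {
  "motion": [
    [5,[0.366,-0.818,0],[0,0,0]],
    [5,[0.366,-0.818,0],[0,0,0]],
    [5,[0.366,-0.818,0],[0,0,0]],
    [5,[0.366,-0.818,0],[0,0,0]],
    [5,[0.366,-0.818,0],[0,0,0]],
    [5,[0.366,-0.818,0],[0,0,0]],
    [5,[0.366,-0.818,0],[0,0,0]],
    [5,[0.366,-0.818,0],[0,0,0]],
    [5,[0.366,-0.818,0],[0,0,0]],
    [5,[0.366,-0.818,0],[0,0,0]],
    [5,[0.366,-0.818,0],[0,0,0]],
    [5,[0.366,-0.818,0],[0,0,0]],
    [5,[0.366,-0.818,0],[0,0,0]],
    [5,[0.366,-0.818,0],[0,0,0]],
    [5,[0.366,-0.818,0],[0,0,0]],
    [5,[0.366,-0.818,0],[0,0,0]],
    [5,[0.366,-0.818,0],[0,0,0]],
    [5,[0.366,-0.818,0],[0,0,0]],
    [5,[0.366,-0.818,0],[0,0,0]],
    [5,[0.366,-0.818,0],[0,0,0]]
  ]
}}

```text
time_s: 18.85
ee_pos: [609.2, -190.9, 123.0]
ee_rot: [-179.9, 0.0, 64.3]
force: [0.3, 1.2, -1.6]
gripper_width: 21.2
gripper_force: 25.0
```

Request:
{"method": "move_arm", "body": {
  "motion": [
    [5,[0,0,0],[0,0,0]],
    [5,[0,0,0],[0,0,0]],
    [5,[0,0,-0.6],[0,0,0]],
    [5,[0,0,-0.6],[0,0,0]],
    [5,[0,0,-0.5],[0,0,0]],
    [5,[0,0,-0.3],[0,0,0]],
    [5,[0,0,-0.2],[0,0,0]],
    [5,[0,0,0],[0,0,0]],
    [5,[0,0,0],[0,0,0]]
  ]
}}

```text
time_s: 19.6
ee_pos: [609.7, -189.8, 69.2]
ee_rot: [180.0, -0.0, 64.3]
force: [0.3, 0.7, -2.8]
gripper_width: 21.2
gripper_force: 25.0
```

Request:
{"method": "move_arm", "body": {
  "motion": [
    [5,[0,0,-0.1],[0,0,0]],
    [5,[0,0,-0.08],[0,0,0]],
    [5,[0,0,0],[0,0,0]],
    [5,[0,0,0],[0,0,0]],
    [60,[0,0,0],[0,0,0]],
    [60,[0,0,0],[0,0,0]],
    [60,[0,0,0],[0,0,0]],
    [60,[0,0,0],[0,0,0]],
    [60,[0,0,0.3],[0,0,0]],
    [60,[0,0,0.7],[0,0,0]],
    [60,[0,0,0.8],[0,0,0]],
    [60,[0,0,0.4],[0,0,0]]
  ]
}}

```text
time_s: 20.6
ee_pos: [610.8, -190.5, 122.4]
ee_rot: [179.8, -0.0, 64.3]
force: [-0.1, 0.2, 0.1]
gripper_width: 60.2
gripper_force: 0.0
```

Request:
{"method": "move_arm", "body": {
  "motion": [
    [60,[-0.8,-0.22,0],[0,0,0]],
    [60,[-0.8,-0.22,0],[0,0,0]],
    [60,[-0.8,-0.22,0],[0,0,0]],
    [60,[-0.8,-0.22,0],[0,0,0]],
    [60,[-0.8,-0.22,0],[0,0,0]],
    [60,[-0.8,-0.22,0],[0,0,0]],
    [60,[-0.8,-0.22,0],[0,0,0]],
    [60,[-0.8,-0.22,0],[0,0,0]],
    [60,[-0.8,-0.22,0],[0,0,0]],
    [60,[-0.8,-0.22,0],[0,0,0]],
    [60,[0,0,-0.5],[0,0,0]],
    [60,[0,0,0],[0,0,0]],
    [60,[0,0,0],[0,0,0]]
  ]
}}

```text
time_s: 21.68
ee_pos: [409.5, -245.1, 107.2]
ee_rot: [180.0, -0.0, 64.3]
force: [-0.1, 0.1, 0.6]
gripper_width: 60.1
gripper_force: 0.0
```

Run:
```python
from h import *
a=grab_frame("scene")[110:270,200:420]; cv2.imwrite("pics/p3.png",cv2.resize(a,None,fx=3,fy=3))
```

```text
(no output)
```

View pics/p3.png

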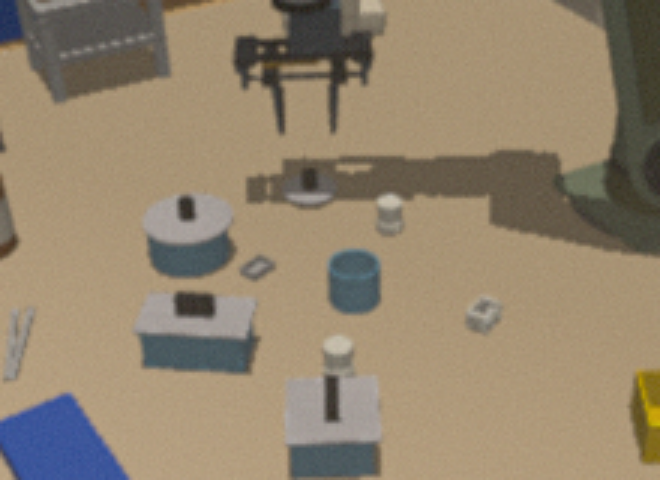

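The picture shows the big round lid seated level at crop (188,218). Now the small lid.

Request:
{"method": "move_arm", "body": {
  "motion": [
    [60,[-0.04,0,-0.7],[0,0,0]],
    [60,[0,0,-0.7],[0,0,0]],
    [60,[0,0,-0.7],[0,0,0]],
    [60,[0,0,-0.7],[0,0,0]],
    [60,[0,0,-0.5],[0,0,0]],
    [60,[0,0,-0.2],[0,0,0]],
    [60,[0,0,-0.1],[0,0,0]],
    [60,[0,0,0],[0,0,0]],
    [60,[0,0,0],[0,0,0]],
    [5,[0,0,0],[0,0,0]],
    [5,[0,0,0],[0,0,0]],
    [5,[0,0,0],[0,0,0]],
    [5,[0,0,0],[0,0,0]],
    [5,[0,0,0],[0,0,0]],
    [5,[0,0,0],[0,0,0]],
    [5,[0,0,0],[0,0,0]]
  ]
}}

```text
time_s: 23.07
ee_pos: [409.0, -245.4, 17.2]
ee_rot: [179.9, 0.0, 64.3]
force: [1.6, -0.4, 0.1]
gripper_width: 21.1
gripper_force: 25.0
```

Request:
{"method": "move_arm", "body": {
  "motion": [
    [5,[0,0,0.4],[0,0,0]],
    [5,[0,0,0.8],[0,0,0]],
    [5,[0,0,0.9],[0,0,0]],
    [5,[0,0,0.9],[0,0,0]],
    [5,[0,0,0.7],[0,0,0]],
    [5,[0,0,0.2],[0,0,0]]
  ]
}}

```text
time_s: 23.57
ee_pos: [409.6, -245.8, 116.7]
ee_rot: [179.8, 0.0, 64.3]
force: [0.3, 0.6, -2.3]
gripper_width: 21.3
gripper_force: 25.0
```

Request:
{"method": "move_arm", "body": {
  "motion": [
    [5,[0.19,0.818,0],[0,0,0]],
    [5,[0.19,0.818,0],[0,0,0]],
    [5,[0.19,0.818,0],[0,0,0]],
    [5,[0.19,0.818,0],[0,0,0]],
    [5,[0.19,0.818,0],[0,0,0]],
    [5,[0.19,0.818,0],[0,0,0]],
    [5,[0.19,0.818,0],[0,0,0]],
    [5,[0.19,0.818,0],[0,0,0]],
    [5,[0.19,0.818,0],[0,0,0]],
    [5,[0.19,0.818,0],[0,0,0]],
    [5,[0.19,0.818,0],[0,0,0]],
    [5,[0.19,0.818,0],[0,0,0]],
    [5,[0,0,0],[0,0,0]],
    [5,[0,0,0],[0,0,0]],
    [5,[0,0,-0.6],[0,0,0]],
    [5,[0,0,-0.5],[0,0,0]],
    [5,[0,0,-0.4],[0,0,0]],
    [5,[0,0,-0.25],[0,0,0]],
    [5,[0,0,0],[0,0,0]],
    [5,[0,0,0],[0,0,0]]
  ]
}}

```text
time_s: 25.23
ee_pos: [465.2, -0.2, 70.4]
ee_rot: [-180.0, 0.0, 64.3]
force: [0.0, -0.5, -2.2]
gripper_width: 21.1
gripper_force: 25.0
```

Request:
{"method": "move_arm", "body": {
  "motion": [
    [5,[0,0,-0.12],[0,0,0]],
    [5,[0,0,-0.1],[0,0,0]],
    [5,[0,0,0],[0,0,0]],
    [5,[0,0,0],[0,0,0]],
    [60,[0,0,0],[0,0,0]],
    [60,[0,0,0],[0,0,0]],
    [60,[0,0,0],[0,0,0]],
    [60,[0,0,0],[0,0,0]],
    [60,[0,0,0.3],[0,0,0]],
    [60,[0,0,0.7],[0,0,0]],
    [60,[0,0,0.8],[0,0,0]],
    [60,[0,0,0.8],[0,0,0]],
    [60,[0,-0.8,0],[0,0,0]],
    [60,[0,-0.8,0],[0,0,0]],
    [60,[0,-0.8,0],[0,0,0]],
    [60,[0,-0.8,0],[0,0,0]],
    [60,[0,-0.8,0],[0,0,0]],
    [60,[0,-0.8,0],[0,0,0]],
    [60,[0,-0.8,0],[0,0,0]],
    [60,[0,-0.8,0],[0,0,0]]
  ]
}}

```text
time_s: 26.9
ee_pos: [465.6, -160.7, 131.0]
ee_rot: [179.9, -0.0, 64.3]
force: [-0.3, 0.7, 0.6]
gripper_width: 60.1
gripper_force: 0.0
```

Request:
{"method": "move_arm", "body": {
  "motion": [
    [60,[-0.2,-0.8,0],[0,0,0]],
    [60,[-0.2,-0.8,0],[0,0,0]],
    [60,[-0.2,-0.8,0],[0,0,0]],
    [60,[-0.2,-0.8,0],[0,0,0]],
    [60,[-0.2,-0.8,0],[0,0,0]],
    [60,[-0.2,-0.8,0],[0,0,0]],
    [60,[-0.2,-0.8,0],[0,0,0]],
    [60,[-0.2,-0.8,0],[0,0,0]],
    [60,[0,0,0],[0,0,0]],
    [60,[0,0,0],[0,0,0]]
  ]
}}

```text
time_s: 27.73
ee_pos: [425.4, -320.2, 130.6]
ee_rot: [180.0, -0.0, 64.2]
force: [0.3, 0.2, 0.7]
gripper_width: 59.7
gripper_force: 0.0
```

Run:
```python
from h import *
im,blue,white,S=measure()
for k,uv in D.items():
    h=blob(white,uv,S); P=ray("top",h,60); print(k,*rectinfo(P))
a=cv2.resize(grab_frame("scene")[110:270,200:420],None,fx=3,fy=3); b=im[440:1000,1000:1800]
cv2.imwrite("pics/p4.png",a); cv2.imwrite("pics/p5.png",b)
```

```text
big [ 608.  -189.6] [115.9 115.6] 55.4
small [464.    1.3] [76.1 76.1] 0.1
square [606.5 218.4] [98.2 98.1] 64.5
oblong [671.6   4.1] [132.6  73.8] -34.8
```

View pics/p4.png

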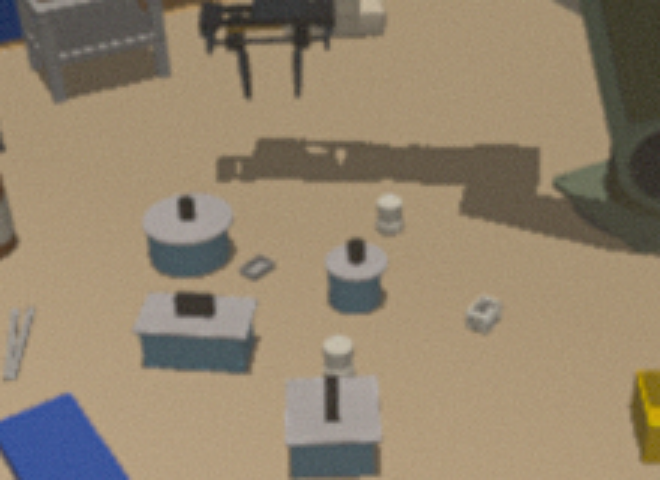

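View pics/p5.png

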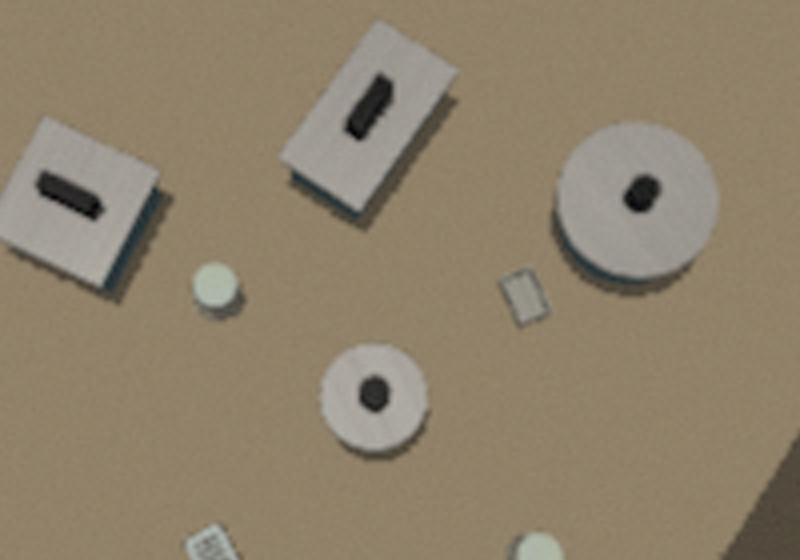

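Both pictures show all four lids level on their dishes. Their plate sizes at rim height are right, their centres are within 3 mm of the measured dish centres, and the arm is clear. Handing in.

```bash
python3 -c "
from workcell import *
print(job_done())"
```

```text
the job is handed in; nothing more can be done
None
```

All four lids are on their own dishes, and the job was handed in at about 28 s; the last pictures show each lid level, centred to about 3 mm and squared up, but the hand-in returned no verdict.

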